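Hang the marker caddy under the hanger link

ROBOT

A 6-joint arm with a two-finger parallel gripper is mounted at the origin on the work surface. World frame = base frame: x ahead of the robot, y to its left, z up, the work surface at z = 0. Lengths are in m, angles in rad, forces in N, time in s.
With the tool pointing down it reaches from about 0.3 to 0.775 m from the base axis. Payload 14.6 kg.
Tool frame: the origin (TCP) lies midway between the tips of the shut fingers; the grasp point (between the pads) lies 19 mm behind it (ctrl.pinch_z is the distance from the TCP to the grasp point, in m); z points along the fingers, y is the line along which they close (so a half turn about z gives the same grasp; the last joint's range is limited). The gripper opens to 94 mm and grips with 3 to 60 N. Pads are 16 mm wide; open, the fingers measure 119 mm over their backs; the gripper's body (75 mm by 177 mm) begins 78 mm behind the grasp point.
Start: joints at [-1.393, 0.3, 1.521, -0, 1.321, -0.067], TCP at [0.133, -0.534, 0.181] pointing down, gripper open.
Joint ranges: [-3.03, 3.03], [-0.79, 2.21], [0.23, 2.52], [-1.04, 4.18], [0, 3.07], [-2.55, 2.55]. Speed limits (rad/s): [2.22, 2.22, 2.57, 3.14, 3.14, 3.14].

INTERFACE

Orientations are given as [roll, pitch, yaw] about the fixed x, y, z axes, in that order (R = Rz(yaw) Ry(pitch) Rx(roll)).
In Python, from station import ctrl gives the robot as it stands.
- The arm moves only by the tool jog_arm, never from a script. Its argument "motion" is a list of rows, each a list of 7 numbers: the shift along the tool's x, y, z in m, then the turn, a rotation vector about the tool's x, y, z in rad, then the opening, from -1 (shut) to 1 (fully open). In form: [[tx, ty, tz, rx, ry, rz, gripper], ...]. A call has 1 to 5 rows; each row shifts and turns the commanded pose from where the row before left it, along the tool's axes as they then stand; what a row does not reach is not made up. A row lasts 1/10 s, in which the tool goes at most 50 mm and 8.59 degrees, less where a joint would pass 70% of its speed; a pose out of reach is approached as far as the arm can. A call is refused whole if a number of a shift passes 0.05 or a number of a turn 0.15, either way. A call with a gripper value outside its range is refused whole. The fingers move at their own pace and stop on an object; "squeeze" is the grip in N (left out, the last holds). Time passes only in rows, so rows that do not move let the fingers close. It gives the time, the measured TCP pose, the force, the opening and the grip force at its end, in the units of the state.
- ctrl.get_obs(): the state, without advancing time (a new reading comes with each control period).
- ctrl.camera(name): name is "side" or "top" or "wrist"; returns the picture (384x512x3 uint8, red, green, blue); there is no depth.
- ctrl.camera_model(name): a dict with "intrinsics" (3x3 intrinsics, pixels), "k1" (the pictures are not rectified: a ray, as slopes to the right and down, at radius r is drawn at 1 + k1 r^2 times it, then the intrinsics apply), "rvec" (rotation vector, rad) and "tvec" (3), from world to camera coordinates, as OpenCV has them. Camera axes: x right, y down, z forward; pixel columns grow to the right and rows downward; lengths in m; the calibration is good to about 2 mm. A picture is of the moment at which its call begins: read the wrist's pose just before it. camera_model takes no time and is no camera call; for the wrist camera it gives the pose at the moment of the call.
- ctrl.hand_in(): hands the job in; it is judged then, once.
The state is a dict: "time_s": time; "qpos": joint angles; "joint_vel": joint speeds; "tau": joint torques, N m; "ee_pos": TCP position; "eef_rot": TCP orientation; "force": force on the tool from outside, world axes, zero at the start; "moment": the same for the moment, N m; "grip_width": finger opening in m; "grip_force": force on a finger pad.
Only numpy, scipy, OpenCV 4.12 (cv2) and the standard library are available. Lean on these libraries where they do the work, as an engineer would, in place of code of your own. Each camera call takes 0.05 s, during which the arm holds its last target. There are 200 camera calls.

TASK

On the sculptor's bench a brass wire link hangs from the small steel stand. Hang the blue caddy (the one with the white depth-marker pegs) by its double hook from the lower bar of that link, so that it hangs level, with the link still on the stand. Leave the orange caddy where it stands.

Things in the scene. Friction and masses are not known exactly. Their poses are not given: they have to be found in the camera images.
- blue_tab (a point): Centre of the grip tab of the blue caddy (upright open tray 100 x 80 x 35 mm, x, y, z; 120 g; white pegs in it). Tab: bar 52 x 12 x 32 mm on the tray's -x side, its free end 16 mm in -x of here; centre 36 mm above the tray's underside, 85 mm in -x of its middle. Caddy's axes: z up, x from tab to tray. Pinch along y from above, firmly: the weight hangs 85 mm off.
- blue_hook (a point): Inside top of the blue caddy's steel double hook, where the bar rests: over the tray's middle, 96 mm above and 85 mm in +x of the tab's centre; caddy's axes. Two 6 mm wires 24 mm apart in y rise at x = -18 mm, arch over (outer top 6 mm above here) to tips at x = +20 mm, lowest 25 mm below here; mouth 30 mm wide, open downward. The caddy balances level here.
- loop_bar (a point): Middle of the lower bar of the loose brass link (90 g, 6 mm wire), 220 mm up, hung on the crossbar (90 mm higher) of a fixed stand; it can swing. y along the bar, z up, x away from the robot to the post, 115 mm behind. Loop in the y-z plane, opening 76 mm wide (y), 60 mm high above the bar. Hook tips go through it from the -x side, then down behind the bar. Foot below 12 mm thick.
- orange_tab (a point): Centre of the grip tab of the orange caddy: same shape and axes as the blue one, with clay balls in it; not to be moved.
Mind the look-alikes: they are no part of the job. What is shaped like the part that bears blue_tab but green is not meant.

How it is judged:
By the outcome, as a careful person would: the job done as asked, in the order asked, and still so for the second after the job is handed in, with the robot touching nothing.
It also fails if it takes over 46 s, if anything falls off the work surface, if the arm or the gripper's body presses on something with over 40 N, if the wrist force passes 120 N, or if a joint passes its speed limit or range.

## Working session

There is one attempt and no reset: what is moved stays moved. The work goes in short steps, Python scripts to look and compute and a tool call to move; the robot and the scene stay as the last step left them, time stands still between calls to the robot, and variables do not carry over. Pictures are saved under pics/ and viewed, at most 10 in all, crops included, and the job is handed in when it is done.

Besides the shell and the picture viewer there is one more tool, called after ">>>" as a command line: name --pt "numbers of a row" for each row, then --argument value for the rest. jog_arm: Moves the arm, as the interface text tells. Its arguments: {"type":"object","properties":{"motion":{"type":"array"},"squeeze":{"type":"number"}},"required":["motion"]}

```bash
mkdir -p pics
cat > h.py <<'E'
import numpy as np, cv2
from station import ctrl
def snap(n,f):
    m=ctrl.camera_model(n); im=ctrl.camera(n); cv2.imwrite('pics/'+f,im[:,:,::-1]); np.savez('pics/'+f[:-4]+'.npz',im=im,**{k:np.array(v) for k,v in m.items()}); return im,m
def load(f): return np.load('pics/'+f+'.npz')
def ray(m,u,v):
    K=np.array(m['intrinsics']); d=np.array([float(m['k1']),0,0,0])
    p=cv2.undistortPoints(np.array([[[u,v]]],float),K,d)[0,0]
    R=cv2.Rodrigues(np.array(m['rvec'],float))[0]; t=np.array(m['tvec'],float).ravel()
    w=R.T@np.array([p[0],p[1],1]); return -R.T@t,w/np.linalg.norm(w)
def plane(m,u,v,z):
    c,w=ray(m,u,v); return c+w*(z-c[2])/w[2]
def tri(*a):
    A=np.zeros((3,3));b=np.zeros(3)
    rs=[ray(*x) for x in a]
    for c,w in rs:
        P=np.eye(3)-np.outer(w,w);A+=P;b+=P@c
    X=np.linalg.solve(A,b); return X,[np.linalg.norm((np.eye(3)-np.outer(w,w))@(X-c)) for c,w in rs]
def proj(m,X):
    return cv2.projectPoints(np.array(X,float).reshape(-1,1,3),np.array(m['rvec'],float),np.array(m['tvec'],float),np.array(m['intrinsics']),np.array([float(m['k1']),0,0,0]))[0].reshape(-1,2)
E
python3 - <<'E'
from h import *
for n in ('side','top'):
    im,m=snap(n,n+'0.png'); c,w=ray(m,256,192); print(n,c.round(3),w.round(3),m['k1'],np.array(m['intrinsics'])[0,0])
print(ctrl.get_obs(), ctrl.pinch_z)
E
```

```text
side [0.146 0.808 0.829] [ 0.283 -0.735 -0.616] -0.09510365821597382 463.4466129866111
top [0.339 0.027 1.102] [ 0.11  -0.018 -0.994] -0.058708702799812496 347.12620589777083
{'time_s': 0.1, 'qpos': array([-1.39261386e+00,  3.00413697e-01,  1.52148086e+00,  3.09254540e-05,
        1.32071633e+00, -6.66124379e-02]), 'joint_vel': array([ 4.52771981e-04, -2.04532766e-03, -2.60484011e-03, -1.20229620e-03,
       -5.66358210e-05, -7.95863375e-04]), 'tau': array([ 7.82303487e-04, -5.32645619e+01, -3.53286195e+01,  7.09365914e-02,
        2.34462053e-02, -4.89072829e-05]), 'ee_pos': array([ 0.13325154, -0.53335819,  0.18096023]), 'eef_rot': array([-3.14057868e+00, -9.76656314e-05,  2.44787191e-01]), 'force': array([0.78311849, 0.29286315, 0.61240956]), 'moment': array([-0.0272424 , -0.03173471, -0.04281372]), 'grip_force': 0.0, 'grip_width': 0.09380132532393302} 0.0188
```

View pics/side0.png

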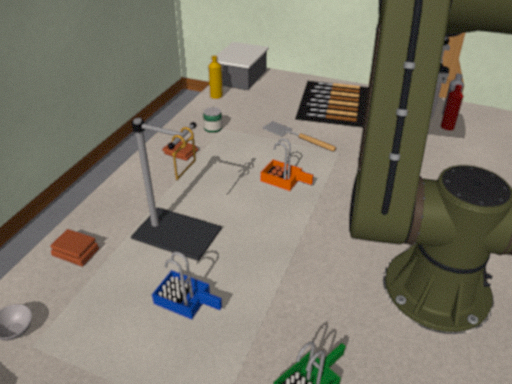

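View pics/top0.png

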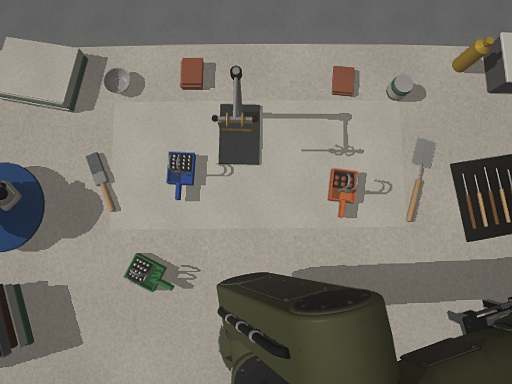

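The side view shows the blue caddy at (183,293) with its tab at (212,300), and the brass link at about (183,152). In the top view the blue caddy is at (181,168) with its tab at (179,190), and the link is near (236,125). I'll take a closer look at both areas.

Run:
```python
from h import *
s=load('side0');t=load('top0')
a=s['im'][235:325,140:230];b=s['im'][105:195,120:210];c=t['im'][140:210,150:240];d=t['im'][60:170,195:285]
r=lambda x:cv2.resize(x[:,:,::-1],(400,300) if 0 else (390,int(390*x.shape[0]/x.shape[1])),interpolation=cv2.INTER_CUBIC)
def pad(x):
    x=r(x)[:300] if 0 else cv2.resize(x[:,:,::-1],(int(295*x.shape[1]/x.shape[0]),295),interpolation=cv2.INTER_CUBIC)
    o=np.zeros((300,400,3),np.uint8);o[:295,:min(400,x.shape[1])]=x;return o
cv2.imwrite('pics/crop1.png',np.vstack([np.hstack([pad(a),pad(b)]),np.hstack([pad(c),pad(d)])]))
for n,q in(('side',s),('top',t)):
    hsv=cv2.cvtColor(q['im'],cv2.COLOR_RGB2HSV)
    k=cv2.inRange(hsv,(108,170,50),(125,255,255)); 
    cs,_=cv2.findContours(k,cv2.RETR_EXTERNAL,cv2.CHAIN_APPROX_NONE)
    for cc in cs:
        if cv2.contourArea(cc)>80: 
            print(n,cv2.boundingRect(cc),cv2.approxPolyDP(cc,2,True)[:,0].tolist())
            for z in(.035,.052): print(z,[plane(q,*p,z)[:2].round(3).tolist() for p in cv2.approxPolyDP(cc,2,True)[:,0].tolist()])
```

```text
side (153, 272, 68, 46) [[153, 294], [156, 303], [189, 317], [203, 302], [220, 307], [220, 299], [208, 293], [208, 286], [205, 285], [207, 284], [193, 279], [191, 280], [195, 292], [192, 298], [187, 293], [187, 306], [182, 302], [173, 303], [159, 297], [156, 293], [161, 290], [160, 286], [170, 275], [178, 276], [174, 272], [169, 274]]
0.035 [[0.589, 0.28], [0.57, 0.299], [0.487, 0.305], [0.478, 0.259], [0.438, 0.257], [0.447, 0.238], [0.478, 0.232], [0.487, 0.215], [0.494, 0.214], [0.492, 0.21], [0.527, 0.209], [0.53, 0.213], [0.506, 0.24], [0.504, 0.258], [0.521, 0.249], [0.504, 0.281], [0.519, 0.275], [0.536, 0.285], [0.572, 0.282], [0.584, 0.275], [0.578, 0.263], [0.586, 0.254], [0.581, 0.217], [0.563, 0.213], [0.577, 0.206], [0.585, 0.216]]
0.052 [[0.579, 0.291], [0.561, 0.31], [0.48, 0.316], [0.47, 0.27], [0.432, 0.269], [0.441, 0.25], [0.471, 0.245], [0.48, 0.227], [0.487, 0.227], [0.484, 0.223], [0.519, 0.221], [0.522, 0.226], [0.498, 0.253], [0.497, 0.27], [0.513, 0.261], [0.497, 0.292], [0.511, 0.287], [0.528, 0.296], [0.563, 0.293], [0.575, 0.286], [0.569, 0.275], [0.576, 0.266], [0.572, 0.23], [0.554, 0.226], [0.568, 0.219], [0.576, 0.228]]
```

View pics/crop1.png

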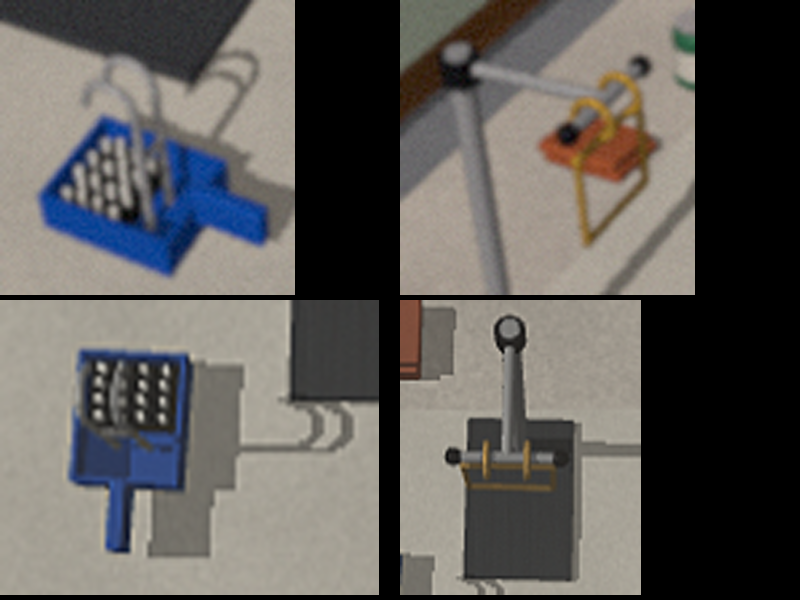

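Run:
```python
from h import *
s=load('side0');t=load('top0')
C=lambda x,y:(150+x/4.214,140+(y-300)/4.214)
for n,p in dict(TL=(80,350),TR=(190,352),BR=(184,488),BL=(72,482)).items(): print(n,plane(t,*C(*p),.035).round(4))
for n,p in dict(tabroot=(120,483),tabend=(118,551)).items(): print(n,plane(t,*C(*p),.052).round(4))
A=lambda x,y:(140+x/3.278,235+y/3.278)
print('tab end near corner side',plane(s,*A(266,207),.052).round(4), 'tri',tri((s,*A(266,207)),(t,*C(118,551))))
B=lambda x,y:(120+(x-400)/3.278,105+y/3.278)
D=lambda x,y:(195+(x-400)/2.682,60+(y-300)/2.682)
print('bar+',tri((s,*B(587,240)),(t,*D(470,487))));print('bar-',tri((s,*B(643,183)),(t,*D(553,488))))
print('cross+',tri((s,*B(568,133)),(t,*D(453,456))));print('cross-',tri((s,*B(641,66)),(t,*D(561,459))))
print('post',plane(t,*D(510,333),.32).round(4))
for p in ((468,420),(574,420),(574,580),(464,579)): print('foot',plane(t,*D(*p),.012).round(4))
```

```text
TL [0.5868 0.2795 0.035 ]
TR [0.5844 0.1972 0.035 ]
BR [0.4823 0.2007 0.035 ]
BL [0.4875 0.2836 0.035 ]
tabroot [0.4841 0.2445 0.052 ]
tabend [0.4346 0.2453 0.052 ]
tab end near corner side [0.4394 0.247  0.052 ] tri (array([0.43706559, 0.24617787, 0.05144274]), [np.float64(0.0025186464848382145), np.float64(0.0025186464848381226)])
bar+ (array([0.60334506, 0.10101286, 0.22113645]), [np.float64(0.0021877011882976373), np.float64(0.0021877011882975037)])
bar- (array([0.60306069, 0.02013434, 0.21655369]), [np.float64(0.002278513636389226), np.float64(0.002278513636388995)])
cross+ (array([0.60409399, 0.10831759, 0.31057475]), [np.float64(0.001292191238851499), np.float64(0.0012921912388517258)])
cross- (array([0.60114833, 0.01342138, 0.30928681]), [np.float64(0.0015178549294476951), np.float64(0.0015178549294475234)])
post [0.7123 0.057  0.32  ]
foot [0.7476 0.1202 0.012 ]
foot [ 0.7465 -0.0088  0.012 ]
foot [ 0.5484 -0.0063  0.012 ]
foot [0.5509 0.1245 0.012 ]
```

The bar's middle is at about (0.603, 0.061, 0.219). The blue tab is at about (0.452, 0.245), with its top at z = 0.051 and a caddy yaw of about -2.5°. I'll go up and across to look from above.

>>> jog_arm --pt "0 0 -0.05 0 0 0.145 1" --pt "0 0 -0.05 0 0 0.145 1" --pt "0.03 -0.035 0 0 0 0 1" --pt "0.03 -0.035 0 0 0 0 1" --pt "0.03 -0.035 0 0 0 0 1"

```text
time_s: 0.6
ee_pos: [0.2286, -0.4314, 0.2813]
eef_rot: [-3.141, 0.0, -0.046]
force: [0.6, 0.1, 0.5]
grip_width: 0.0941
grip_force: 0.0
```

>>> jog_arm --pt "0.03 -0.035 0 0 0 0 1" --pt "0.03 -0.035 0 0 0 0 1" --pt "0.03 -0.035 0 0 0 0 1" --pt "0.02 -0.04 0 0 0 0 1" --pt "0.02 -0.04 0 0 0 0 1"

```text
time_s: 1.1
ee_pos: [0.3668, -0.2521, 0.2812]
eef_rot: [-3.141, 0.0, -0.045]
force: [0.5, -1.0, -0.8]
grip_width: 0.094
grip_force: 0.0
```

>>> jog_arm --pt "0 -0.048 0 0 0 0 1" --pt "0 -0.048 0 0 0 0 1" --pt "0 -0.048 0 0 0 0 1" --pt "0 -0.048 0 0 0 0 1" --pt "0 -0.048 0 0 0 0 1"

```text
time_s: 1.6
ee_pos: [0.3765, -0.0122, 0.2814]
eef_rot: [-3.142, -0.0, -0.046]
force: [1.7, -0.3, -0.4]
grip_width: 0.094
grip_force: 0.0
```

>>> jog_arm --pt "0.008 -0.043 0 0 0 0 1" --pt "0.008 -0.043 0 0 0 0 1" --pt "0.008 -0.043 0 0 0 0 1" --pt "0.008 -0.043 0 0 0 0 1" --pt "0.008 -0.043 0 0 0 0 1"

```text
time_s: 2.1
ee_pos: [0.4266, 0.2009, 0.2813]
eef_rot: [3.141, 0.0, -0.045]
force: [0.1, -0.6, 0.3]
grip_width: 0.0939
grip_force: 0.0
```

>>> jog_arm --pt "0.002 -0.043 0 0 0 0 1" --pt "0 0 0 0 0 0 1" --pt "0 0 0 0 0 0 1"

```text
time_s: 2.4
ee_pos: [0.4303, 0.242, 0.2808]
eef_rot: [3.141, 0.001, -0.044]
force: [0.1, -0.1, 0.4]
grip_width: 0.0941
grip_force: 0.0
```

Run:
```python
from h import *
im,m=snap('wrist','w1.png'); o=ctrl.get_obs(); print(o['ee_pos'],o['eef_rot']); print(ray(m,256,192))
print(proj(m,[[.452,.245,.052],[.535,.240,.132]]))
```

```text
[0.43048164 0.24131809 0.2811683 ] [ 3.14108864e+00  5.08262891e-04 -4.48975693e-02]
(array([0.50304013, 0.23912584, 0.48341194]), array([-0.25678808, -0.00430576, -0.96645814]))
[[248.27319822 146.56558202]
 [248.74601614  76.33850935]]
```

View pics/w1.png

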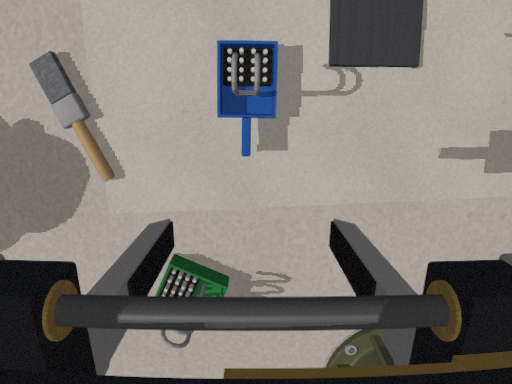

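The wrist view shows the blue tray at (218–278, 41–117), the tab at (246,117)–(246,156), and the two hook wires at columns 235 and 257.

Run:
```python
from h import *
w=load('w1');t=load('top0');s=load('side0')
k=cv2.inRange(cv2.cvtColor(w['im'],cv2.COLOR_RGB2HSV),(105,150,40),(128,255,255))
c=max(cv2.findContours(k,cv2.RETR_EXTERNAL,cv2.CHAIN_APPROX_NONE)[0],key=cv2.contourArea)
M=np.zeros_like(k);cv2.drawContours(M,[c],-1,255,-1)
def row(v): x=np.where(M[v])[0]; return x[0],x[-1]
for v in(45,60,80,100,112,125,135,145,152,156,157): 
    x=row(v) if M[v].any() else None
    if x: z=.052 if v>118 else .035; print(v,x,plane(w,x[0]-.0,v,z).round(4)[:2],plane(w,x[1]+1,v,z).round(4)[:2], plane(w,(x[0]+x[1]+1)/2,v,z).round(4)[:2])
end=np.where(M.any(1))[0][-1]; xe=np.mean(row(end))+.5
print('tab end',end, tri((w,xe,end+1),(t,150+118/4.214,140+251/4.214),(s,140+266/3.278,235+207/3.278)))
# hook: grey wires arch bottom-ish
for p in((235,54),(257,54),(236,92),(257,92)): print(p,plane(w,*p,.135).round(4)[:2])
```

```text
45 (np.int64(218), np.int64(277)) [0.5854 0.2787] [0.5819 0.2001] [0.5836 0.2394]
60 (np.int64(218), np.int64(276)) [0.5666 0.2799] [0.5631 0.202 ] [0.5647 0.2409]
80 (np.int64(218), np.int64(275)) [0.5411 0.2816] [0.5376 0.204 ] [0.5392 0.2428]
100 (np.int64(218), np.int64(275)) [0.515  0.2833] [0.5115 0.2048] [0.5132 0.244 ]
112 (np.int64(218), np.int64(274)) [0.4991 0.2843] [0.4956 0.2066] [0.4973 0.2455]
125 (np.int64(242), np.int64(249)) [0.4809 0.252 ] [0.4804 0.2414] [0.4807 0.2467]
135 (np.int64(242), np.int64(249)) [0.4678 0.2526] [0.4673 0.242 ] [0.4675 0.2473]
145 (np.int64(242), np.int64(249)) [0.4545 0.2533] [0.454  0.2426] [0.4542 0.248 ]
152 (np.int64(242), np.int64(249)) [0.4451 0.2538] [0.4446 0.243 ] [0.4448 0.2484]
tab end 155 (array([0.43780695, 0.2470487 , 0.05100258]), [np.float64(0.002168681975555333), np.float64(0.003446482394937041), np.float64(0.00183208183436486)])
(235, 54) [0.5574 0.253 ]
(257, 54) [0.5564 0.2305]
(236, 92) [0.5196 0.254 ]
(257, 92) [0.5186 0.2321]
```

>>> jog_arm --pt "0.024 -0.007 0.02 0 0 0.018 1" --pt "0 0 0.05 0 0 0 1" --pt "0 0 0.05 0 0 0 1" --pt "0 0 0.05 0 0 0 1" --pt "0 0 0.05 0 0 0 1"

```text
time_s: 2.95
ee_pos: [0.455, 0.2462, 0.0602]
eef_rot: [-3.141, -0.001, -0.065]
force: [1.8, 0.5, 0.5]
grip_width: 0.0937
grip_force: 0.0
```

>>> jog_arm --pt "0 0 0.03 0 0 0 1" --pt "0 0 0.012 0 0 0 1" --pt "0 0 0 0 0 0 1" --pt "0 0 0 0 0 0 1"

```text
time_s: 3.35
ee_pos: [0.456, 0.2476, 0.0212]
eef_rot: [-3.14, -0.002, -0.064]
force: [0.0, -0.5, -0.2]
grip_width: 0.0941
grip_force: 0.0
```

>>> jog_arm --pt "0 0 0.003 0 0 0 0" --pt "0 0 0 0 0 0 -1" --pt "0 0 0 0 0 0 -1" --pt "0 0 0 0 0 0 -1" --pt "0 0 0 0 0 0 -1" --squeeze 60

```text
time_s: 3.85
ee_pos: [0.455, 0.2477, 0.0166]
eef_rot: [-3.141, -0.0, -0.063]
force: [-0.2, 0.4, -0.4]
grip_width: 0.0572
grip_force: 0.0
```

>>> jog_arm --pt "0 0 0 0 0 0 -1" --pt "0 0 0 0 0 0 -1" --pt "0 0 0 0 0 0 -1" --pt "0 0 0 0 0 0 -1"

```text
time_s: 4.25
ee_pos: [0.4549, 0.2477, 0.0164]
eef_rot: [3.142, 0.0, -0.063]
force: [0.1, 0.3, -0.2]
grip_width: 0.0255
grip_force: 0.0
```

>>> jog_arm --pt "0 0 0 0 0 0 -1" --pt "0 0 0 0 0 0 -1" --pt "0 0 0 0 0 0 -1" --pt "0 0 0 0 0 0 -1"

```text
time_s: 4.65
ee_pos: [0.4549, 0.2477, 0.0165]
eef_rot: [-3.142, -0.0, -0.063]
force: [-0.6, 0.6, -0.4]
grip_width: 0.0111
grip_force: 60.0
```

>>> jog_arm --pt "0 0 -0.02 0 0 0 -1" --pt "0 0 -0.03 0 0 0 -1" --pt "0 0 -0.03 0 0 0 -1" --pt "0 0 -0.03 0 0 0 -1" --pt "0 0 0 0 0 0 -1"

```text
time_s: 5.15
ee_pos: [0.4564, 0.2484, 0.1301]
eef_rot: [-3.139, -0.005, -0.063]
force: [0.4, 0.2, -1.3]
grip_width: 0.0113
grip_force: 60.0
```

>>> jog_arm --pt "-0.01 0 -0.014 0 0 -0.037 -1" --pt "0 0.035 0 0 0 0 -1" --pt "0 0.035 0 0 0 0 -1" --pt "0 0.035 0 0 0 0 -1" --pt "0 0.035 0 0 0 0 -1"

```text
time_s: 5.65
ee_pos: [0.4406, 0.107, 0.1395]
eef_rot: [3.141, 0.001, -0.026]
force: [1.4, -0.3, -1.0]
grip_width: 0.0112
grip_force: 60.0
```

>>> jog_arm --pt "0 0.025 0 0 0 0 -1" --pt "0 0.02 0 0 0 0 -1" --pt "0 0 0 0 0 0 -1" --pt "0 0 0 0 0 0 -1" --pt "0 0 0 0 0 0 -1"

```text
time_s: 6.15
ee_pos: [0.4399, 0.0641, 0.1401]
eef_rot: [-3.142, 0.001, -0.026]
force: [0.1, -0.2, -0.4]
grip_width: 0.0112
grip_force: 60.0
```

Run:
```python
from h import *
o=ctrl.get_obs(); print(o['ee_pos'],o['eef_rot'])
S,_=snap('side','s2.png');T,_=snap('top','t2.png');W,_=snap('wrist','w2.png')
def z(x,W,H): return cv2.resize(x[:,:,::-1],(W,H),interpolation=cv2.INTER_CUBIC)
a=z(S[105:205,130:260],400,308)[:300]; 
c=z(T[90:190,190:290],300,300); d=z(W[0:225,106:406],400,300)
out=np.zeros((600,800,3),np.uint8); out[:300,:400]=a; out[:300,400:700]=c; out[300:,:400]=d
cv2.imwrite('pics/crop2.png',out)
```

```text
[0.43994646 0.06409613 0.14005895] [-3.14152211e+00  6.30067795e-04 -2.55439055e-02]
```

View pics/crop2.png

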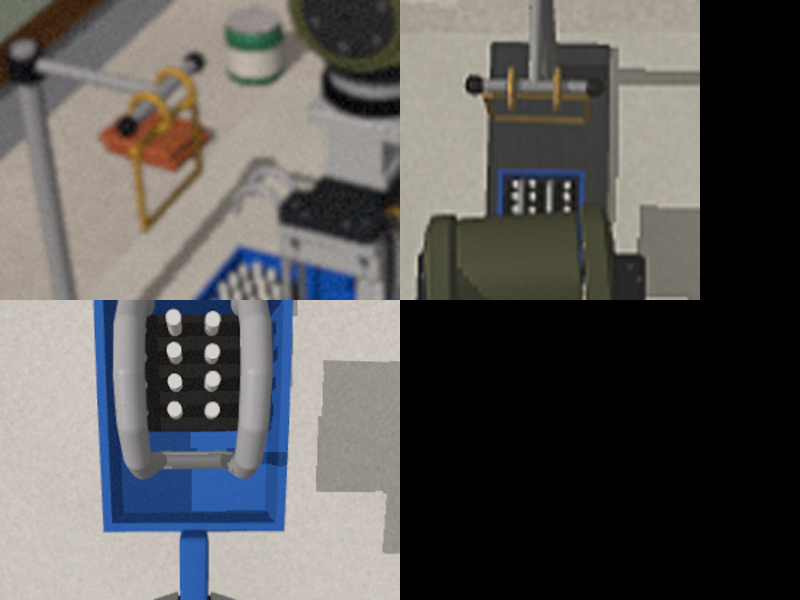

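The crop shows the caddy held level and in line below the link. The hook arches are at side crop (240–300, 160–210), with the link to their left. Next I'll check the predicted hook points against the side view.

Run:
```python
from h import *
s=load('s2');w=load('w2')
H=np.array([.525,.062,.2555]);B=np.array([.603,.0606,.220])
y=np.array([.026,.9997,0]);x=np.array([.9997,-.026,0]);z=np.array([0,0,1.])
P={'tip':H+.020*x-.022*z,'top':H+.003*z,'riser':H-.018*x-.02*z}
im=cv2.resize(s['im'][135:210,155:255][:,:,::-1],(800,600),interpolation=cv2.INTER_CUBIC)
for n,p in P.items():
    for sg in(1,-1):
        q=proj(s,p+sg*.012*y)[0]; print(n,sg,q.round(1)); cv2.circle(im,(int((q[0]-155+.5)*8),int((q[1]-135+.5)*8)),4,(0,0,255) if sg>0 else (255,0,255),-1)
for sg in(1,-1):
    q=proj(s,B+sg*.038*y)[0]; cv2.circle(im,(int((q[0]-155+.5)*8),int((q[1]-135+.5)*8)),4,(0,255,0),-1)
cv2.imwrite('pics/s2z.png',im)
for sg in(1,-1):print('wrist',proj(w,P['top']+sg*.012*y),proj(w,P['riser']+sg*.012*y))
```

```text
tip 1 [206.8 172.8]
tip -1 [211.8 167.1]
top 1 [214.3 165.5]
top -1 [219.3 159.8]
riser 1 [222.3 176.1]
riser -1 [227.  170.2]
wrist [[203.19283351  57.0673816 ]] [[215.00029377 125.20617158]]
wrist [[299.71716419  57.08553204]] [[287.78657566 125.21265911]]
```

View pics/s2z.png

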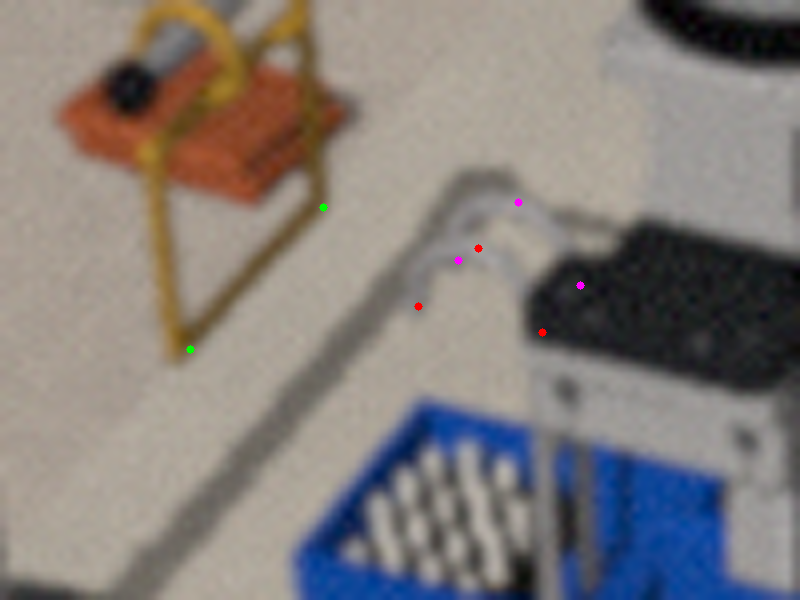

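The predicted hook points lie on the wires, so the caddy hasn't slipped. The bar corners agree to about 2 mm. I'll raise 6 mm and go forward 78 mm through the loop.

>>> jog_arm --pt "0 0 -0.006 0 0 0 -1" --pt "0.02 0 0 0 0 0 -1" --pt "0.02 0 0 0 0 0 -1" --pt "0 0 0 0 0 0 -1" --pt "0 0 0 0 0 0 -1"

```text
time_s: 6.8
ee_pos: [0.4797, 0.0625, 0.1463]
eef_rot: [3.142, 0.001, -0.026]
force: [0.4, 0.0, -0.8]
grip_width: 0.0114
grip_force: 60.0
```

>>> jog_arm --pt "0.013 0 0 0 0 0 -1" --pt "0.013 0 0 0 0 0 -1" --pt "0.012 0 0 0 0 0 -1" --pt "0 0 0 0 0 0 -1" --pt "0 0 0 0 0 0 -1"

```text
time_s: 7.3
ee_pos: [0.5172, 0.0614, 0.1464]
eef_rot: [3.142, 0.001, -0.026]
force: [0.1, -0.3, -1.7]
grip_width: 0.0109
grip_force: 60.0
```

Run:
```python
from h import *
o=ctrl.get_obs(); print(o['ee_pos'],o['eef_rot'],o['force'])
S,_=snap('side','s3.png');T,_=snap('top','t3.png')
z=lambda x:cv2.resize(x[:,:,::-1],(400,400),interpolation=cv2.INTER_CUBIC)
cv2.imwrite('pics/c3.png',np.hstack([z(S[125:195,150:220]),z(T[90:150,205:265])]))
```

```text
[0.51724899 0.06141293 0.14642971] [ 3.14157225e+00  5.38297985e-04 -2.60760753e-02] [ 0.09683841 -0.27744243 -1.69801638]
```

View pics/c3.png

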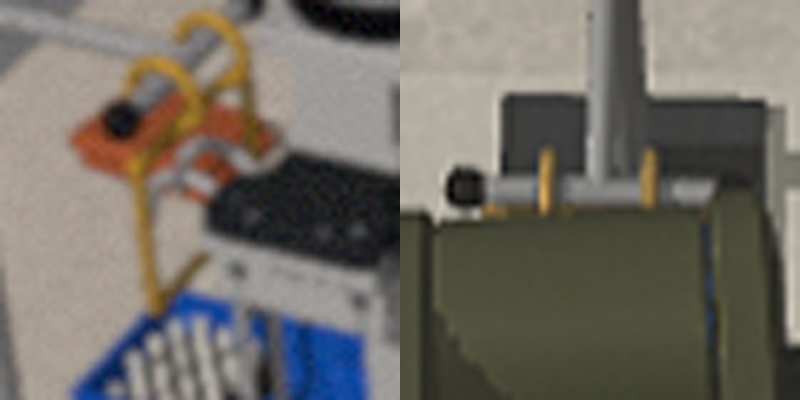

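The hooks are now inside the loop and the link is undisturbed, with its near corner still at pixel (177.5,178.4). Lowering.

>>> jog_arm --pt "0 0 0.01 0 0 0 -1" --pt "0 0 0.01 0 0 0 -1" --pt "0 0 0.01 0 0 0 -1" --pt "0 0 0.003 0 0 0 -1" --pt "0 0 0 0 0 0 -1"

```text
time_s: 7.9
ee_pos: [0.5178, 0.0613, 0.1127]
eef_rot: [3.141, 0.001, -0.026]
force: [0.2, 0.2, -1.2]
grip_width: 0.0117
grip_force: 60.0
```

>>> jog_arm --pt "0 0 0 0 0 0 -1" --pt "0 0 0.001 0 0 0 -1" --pt "0 0 0.001 0 0 0 -1" --pt "0 0 0 0 0 0 -1" --pt "0 0 0 0 0 0 -1"

```text
time_s: 8.4
ee_pos: [0.5181, 0.0613, 0.1115]
eef_rot: [-3.142, -0.0, -0.026]
force: [-0.5, 0.2, -1.1]
grip_width: 0.0113
grip_force: 60.0
```

Run:
```python
from h import *
o=ctrl.get_obs(); print(o['ee_pos'],o['eef_rot'],o['force'],o['moment'])
S,_=snap('side','s4.png');T,_=snap('top','t4.png')
z=lambda x:cv2.resize(x[:,:,::-1],(400,400),interpolation=cv2.INTER_CUBIC)
cv2.imwrite('pics/c4.png',np.hstack([z(S[125:195,150:220]),z(T[90:150,205:265])]))
```

```text
[0.51812337 0.06133252 0.11153472] [-3.14158026e+00 -1.64891200e-04 -2.61865840e-02] [-0.49677865  0.23965056 -1.13819429] [0.00257892 0.11948763 0.07593866]
```

View pics/c4.png

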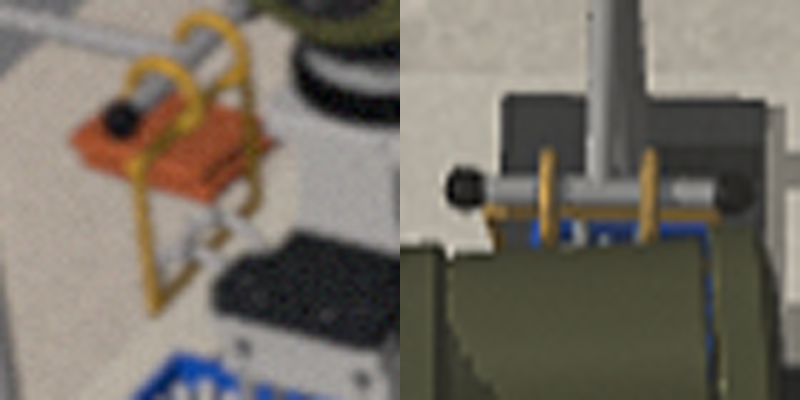

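The hooks now straddle the bar, with the wires crossing it at side crop (200–230, 240). I'll lower in small steps until the bar takes the load.

>>> jog_arm --pt "0 0 0.0015 0 0 0 -1" --pt "0 0 0 0 0 0 -1" --pt "0 0 0.001 0 0 0 -1" --pt "0 0 0 0 0 0 -1" --pt "0 0 0 0 0 0 -1"

```text
time_s: 9.0
ee_pos: [0.5181, 0.0613, 0.1089]
eef_rot: [-3.142, 0.0, -0.026]
force: [-0.2, 0.2, -1.4]
grip_width: 0.0114
grip_force: 60.0
```

>>> jog_arm --pt "0 0 0.001 0 0 0 -1" --pt "0 0 0 0 0 0 -1" --pt "0 0 0.001 0 0 0 -1" --pt "0 0 0 0 0 0 -1" --pt "0 0 0 0 0 0 -1"

```text
time_s: 9.5
ee_pos: [0.5182, 0.0613, 0.1071]
eef_rot: [-3.142, -0.0, -0.026]
force: [0.2, 0.4, 1.5]
grip_width: 0.0111
grip_force: 60.0
```

Run:
```python
from h import *
o=ctrl.get_obs(); print(o['ee_pos'],o['eef_rot'],o['force'],o['moment'])
```

```text
[0.5182285  0.06133361 0.10710775] [-3.14153725e+00 -4.34162424e-04 -2.62040187e-02] [0.22123931 0.37181766 1.53172652] [ 0.02043066 -0.06006707  0.00332679]
```

Contact made: the force went from -1.3 to +1.5 N. I'll back off half a millimetre and release gently.

>>> jog_arm --pt "0 0 -0.0005 0 0 0 -1" --pt "0 0 0 0 0 0 -1" --pt "0 0 0 0 0 0 -1" --squeeze 5

```text
time_s: 9.8
ee_pos: [0.518, 0.0613, 0.1074]
eef_rot: [3.142, 0.0, -0.026]
force: [-0.5, -1.3, -0.4]
grip_width: 0.0119
grip_force: 5.0
```

>>> jog_arm --pt "0 0 0 0 0 0 -0.6" --pt "0 0 0 0 0 0 -0.4" --pt "0 0 0 0 0 0 -0.3" --pt "0 0 0 0 0 0 -0.2" --pt "0 0 0 0 0 0 -0.2"

```text
time_s: 10.3
ee_pos: [0.5181, 0.0613, 0.1074]
eef_rot: [-3.142, 0.0, -0.026]
force: [0.2, 1.0, 0.8]
grip_width: 0.0373
grip_force: 0.0
```

>>> jog_arm --pt "0 0 0 0 0 0 -0.2" --pt "0 0 0 0 0 0 -0.2" --pt "0 0 0 0 0 0 -0.2" --pt "0 0 0 0 0 0 -0.2" --pt "0 0 0 0 0 0 -0.2"

```text
time_s: 10.8
ee_pos: [0.5181, 0.0613, 0.1075]
eef_rot: [-3.142, 0.0, -0.026]
force: [0.7, 0.5, -0.2]
grip_width: 0.0373
grip_force: 0.0
```

Run:
```python
from h import *
o=ctrl.get_obs(); print(o['ee_pos'],o['force'],o['grip_width'])
S,_=snap('side','s5.png');W,_=snap('wrist','w5.png')
z=lambda x:cv2.resize(x[:,:,::-1],(400,400),interpolation=cv2.INTER_CUBIC)
cv2.imwrite('pics/c5.png',np.hstack([z(S[120:240,130:250]),z(W[0:300,106:406])]))
```

```text
[0.5180513  0.0613094  0.10745106] [ 0.68177247  0.53592438 -0.20583051] 0.03725510400334402
```

View pics/c5.png

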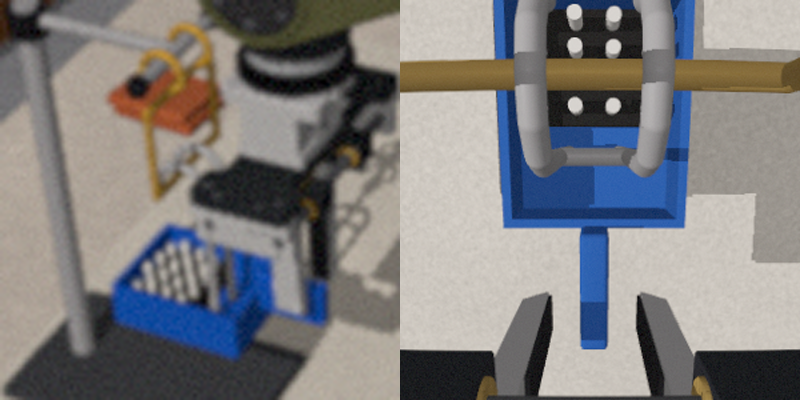

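The caddy hangs level, with the bar under both hook wires and the fingers clear on both sides of the tab. I'll retreat straight back and then let it settle.

>>> jog_arm --pt "-0.015 0 0 0 0 0 -0.2" --pt "-0.025 0 0 0 0 0 -0.2" --pt "-0.03 0 0 0 0 0 -0.2" --pt "-0.03 0 0 0 0 0 -0.2" --pt "-0.03 0 -0.02 0 0 0 -0.2"

```text
time_s: 11.4
ee_pos: [0.3858, 0.0646, 0.1259]
eef_rot: [3.141, 0.004, -0.026]
force: [-0.2, -0.6, 0.8]
grip_width: 0.0377
grip_force: 0.0
```

>>> jog_arm --pt "0 0 0 0 0 0 -0.2" --pt "0 0 0 0 0 0 -0.2" --pt "0 0 0 0 0 0 -0.2" --pt "0 0 0 0 0 0 -0.2" --pt "0 0 0 0 0 0 -0.2"

```text
time_s: 11.9
ee_pos: [0.3883, 0.0647, 0.1269]
eef_rot: [3.141, 0.001, -0.026]
force: [-0.3, -0.2, 0.4]
grip_width: 0.0376
grip_force: 0.0
```

>>> jog_arm --pt "0 0 0 0 0 0 -0.2" --pt "0 0 0 0 0 0 -0.2" --pt "0 0 0 0 0 0 -0.2" --pt "0 0 0 0 0 0 -0.2" --pt "0 0 0 0 0 0 -0.2"

```text
time_s: 12.4
ee_pos: [0.3881, 0.0647, 0.1275]
eef_rot: [-3.142, -0.0, -0.026]
force: [-0.5, 0.8, -0.0]
grip_width: 0.0376
grip_force: 0.0
```

Run:
```python
from h import *
S,_=snap('side','s6.png');T,_=snap('top','t6.png')
z=lambda x:cv2.resize(x[:,:,::-1],(400,400),interpolation=cv2.INTER_CUBIC)
cv2.imwrite('pics/c6.png',np.hstack([z(S[120:240,130:250]),z(T[80:200,180:300])]))
```

```text
(no output)
```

View pics/c6.png

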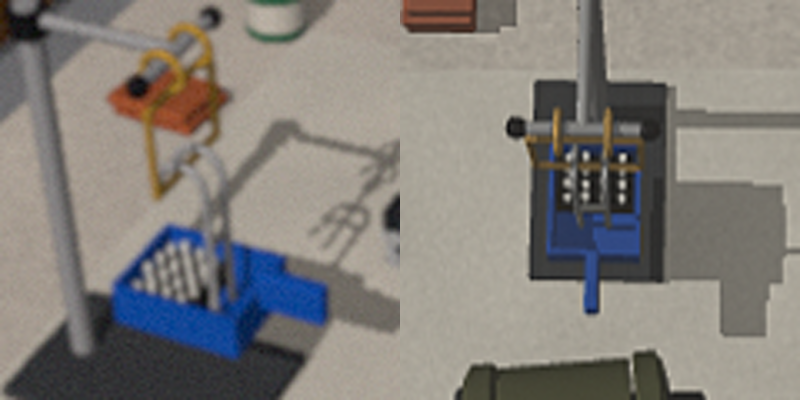

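The caddy hangs level and still from the link's lower bar, the link is on the crossbar, and the robot is clear of everything. Handing in.

```bash
python3 -c "
from station import ctrl
print(ctrl.hand_in())"
```

```text
the job is handed in; nothing more can be done
None
```

The blue caddy hangs level by its double hook from the lower bar of the brass link, the link is still on the stand, the orange caddy wasn't touched, and the job was handed in at about 12.5 s.

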